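# Lock the red lamp into the signal light's foot

## Task

Fit the red signal lamp into the grey foot on the desk: set it in with its lugs in the two slots, push it down against the spring until it is home, turn it a quarter turn clockwise (seen from above) so that it locks, and let go. Leave the yellow and the green lamp standing where they are.

Things in the scene. Friction and masses are not known exactly. Their poses are not given: they have to be found in the camera images.
- red_lamp_grip (a point): red lamp module, loose, upright, 92 mm high, 0.11-0.19 kg. Lens block 50 mm long (x), 36 mm across its two flat sides (y; grasp there), 38 to 92 mm above its underside; below it a round black skirt 62 mm wide (22-40 mm) and a spigot with two equal white lugs along x. Point: on the axis, in the lens, 66 mm above the underside, 26 below the top. z up; half a turn gives the same shape.
- yellow_lamp_grip (a point): yellow lamp, leave alone; same shape, point and axes as the red. Below the skirt all three have a spigot 36 mm across and 22 mm long (chamfered foot); the two lugs reach 58 mm end to end, are 10 mm wide and lie 3 to 9 mm above the underside.
- green_lamp_grip (a point): green lamp, leave alone; same shape, point and axes as the red. A lamp is home in the foot when its skirt rests on the collar top, its point 44 mm above the socket point; locked and let go, the spring lifts it to 47 mm, lugs under the lip; let go unturned, it pops up to 53 mm.
- socket (a point): centre of the top of the grey foot's collar, 54 mm above the desk. Fixed; plate 110 mm wide, collar 84. Opening 47 mm wide, two slots 24 mm wide along x, 72 mm end to end, marked white; z up. Lip 10 mm thick; lugs turn below it with 3 mm height to spare, clockwise only (from above), stop at 95 deg. Play 5 mm, 15 deg. Spring contact: 3 N from 9 mm before home, 6 N home.
There are look-alikes about, which are no part of the job. What is shaped like the part that bears red_lamp_grip but blue or pink is not meant.

How it is judged:
By the outcome, as a careful person would: the job done as asked, in the order asked, and still so for the second after the job is handed in, with the robot touching nothing.
It also fails if it takes over 38 s, if anything falls off the work surface, if the arm or the gripper's body presses on something with over 40 N, if the wrist force passes 120 N, or if a joint passes its speed limit or range.

## Robot

A 6-joint arm with a two-finger parallel gripper is mounted at the origin on a cart in front of the work surface, level with it; the furniture and walls round the work are solid. World frame = base frame: x ahead of the robot, y to its left, z up, the work surface at z = 0. Lengths are in mm, angles in rad, forces in N, time in s.
With the tool pointing down it reaches from about 350 to 775 mm from the base axis. Payload 7.3 kg.
Tool frame: the origin (TCP) lies on the centre line of the jaws, within the pads' length; the fingertips stand 17 mm ahead of it and the grasp point (between the pads) lies 2 mm behind it; z points along the fingers, y is the line along which they close (so a half turn about z gives the same grasp; the last joint's range is limited). The gripper opens to 92 mm and grips with 3 to 60 N. Pads are 19 mm wide; open, the fingers measure 130 mm over their backs; the gripper's body (75 mm by 190 mm) begins 47 mm behind the grasp point.
Start: joints at [-1.327, 0.342, 1.524, -0, 1.275, -0.146], TCP at [199.525, -485.626, 243.741] pointing down, gripper open.
Joint ranges: [-2.53, 2.53], [-0.77, 2.02], [0.04, 2.7], [-1, 4.14], [0.28, 2.66], [-3.11, 3.11]. Speed limits (rad/s): [2.57, 2.57, 3.14, 3.14, 3.14, 3.14].

## Interface

Orientations are given as [roll, pitch, yaw] about the fixed x, y, z axes, in that order (R = Rz(yaw) Ry(pitch) Rx(roll)).
In Python, from plant import bot gives the robot as it stands. The module is installed in compiled form; this text tells all that it offers.
- The arm moves only by the shell command python3 -m pendant 'ROWS'. ROWS is JSON, a list of rows, each a list of 3 entries, a list of its own where there are three numbers: the shift along the world's x, y, z as a fraction of full scale, then the turn, a rotation vector about the world's x, y, z as a fraction of full scale, then the opening, from -1 (shut) to 1 (fully open), so that 0 is half open. In form: [[[tx, ty, tz], [rx, ry, rz], claw], ...]. A call has exactly 10 rows; each row shifts and turns the commanded pose from where the row before left it; what a row does not reach is not made up. Full scale, the value 1, is 30 mm for a shift and 0.12 rad for a turn. A row lasts 1/12 s, in which the tool goes at most 41.7 mm and 7.16 degrees, less where a joint would pass 70% of its speed; a pose out of reach is approached as far as the arm can. A call with a number of a shift or a turn outside -1 to 1 is refused whole. A call with a gripper value outside its range is refused whole. The fingers move at their own pace and stop on an object; the grip force is fixed at half the most. Time passes only in rows, so rows that do not move let the fingers close, or fill a call up. It gives the time, the measured TCP pose, the force, the opening and the grip force at its end, in the units of the state.
- bot.get_obs(): the state, without advancing time (a new reading comes with each control period).
- bot.capture(name): name is "scene" or "top"; returns the picture (384x512x3 uint8, blue, green, red); there is no depth.
- bot.camera_params(name): a dict with "fovy" (degrees; the focal length in pixels is half the picture's height over the tangent of half this angle, whatever the lens; pixels are square), "cx", "cy" (the principal point, pixels), "camera_from_world" (4x4, takes a point from world to camera coordinates). Camera axes: x right, y down, z forward; pixel columns grow to the right and rows downward; lengths in mm; the calibration is good to about 2 mm. A picture is of the moment at which its call begins. camera_params takes no time and is no camera call.
- bot.close_job(): hands the job in; it is judged then, once.
The state is a dict: "time": time; "joint_positions": joint angles; "dq": joint speeds; "tau": joint torques, N m; "tool_pos": TCP position; "tcp_rot": TCP orientation; "contact_force": force on the tool from outside, world axes, zero at the start; "moment": the same for the moment, N m; "grip_width": finger opening in mm; "finger_force": force on a finger pad.
Only numpy, scipy, OpenCV 4.12 (cv2) and the standard library are available. Lean on these libraries where they do the work, as an engineer would, in place of code of your own. Each camera call takes 0.05 s, during which the arm holds its last target. There are 200 camera calls.

## Working session

There is one attempt and no reset: what is moved stays moved. The work goes in short steps, Python scripts to look and compute and a shell command to move; the robot and the scene stay as the last step left them, time stands still between calls to the robot, and variables do not carry over. Pictures are saved under pics/ and viewed, at most 10 in all, crops included, and the job is handed in when it is done.

```bash
mkdir -p pics; python3 - <<'E'
from plant import bot
import cv2,numpy as np
for n in("scene","top"):
    im=bot.capture(n);cv2.imwrite(f"pics/{n}0.png",im)
    p=bot.camera_params(n);print(n,p["fovy"],p["cx"],p["cy"]);print(np.round(p["camera_from_world"],4).tolist())
o=bot.get_obs();print(o)
E
```

```text
scene 48.0665819414343 247.0554977249273 196.93148786230924
[[0.7377, -0.6747, 0.0223, -487.8172], [-0.2987, -0.3559, -0.8855, 163.7514], [0.6054, 0.6466, -0.4641, 893.0394], [0.0, 0.0, 0.0, 1.0]]
top 51.16268786288308 255.26099035645842 190.23217288187678
[[-0.0111, -0.9998, 0.0184, -188.5812], [-0.9958, 0.0094, -0.0906, 523.1117], [0.0904, -0.0194, -0.9957, 935.3413], [0.0, 0.0, 0.0, 1.0]]
{'time': 0.1, 'joint_positions': array([-1.32699061e+00,  3.42656677e-01,  1.52489600e+00,  1.26551224e-05,
        1.27540389e+00, -1.45997693e-01]), 'dq': array([-0.00165441, -0.00199793, -0.00269517, -0.00153104,  0.00065473,
        0.00060769]), 'tau': array([ 2.40356443e-03, -4.32001519e+01, -2.44694656e+01,  7.19560822e-02,
        5.26343076e-02, -3.96990549e-05]), 'tool_pos': array([ 199.44823369, -485.28321722,  243.12145799]), 'tcp_rot': array([-3.14024501e+00, -2.10394960e-04,  3.89799570e-01]), 'contact_force': array([ 0.50579714,  0.38680334, -0.34264253]), 'moment': array([-0.00339896,  0.02141002,  0.01817207]), 'finger_force': 0.0, 'grip_width': 91.66431778781808}
```

View pics/scene0.png

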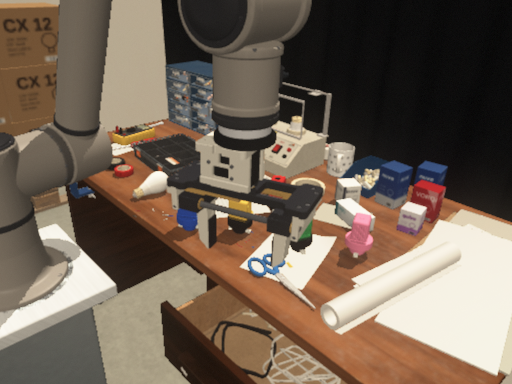

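View pics/top0.png

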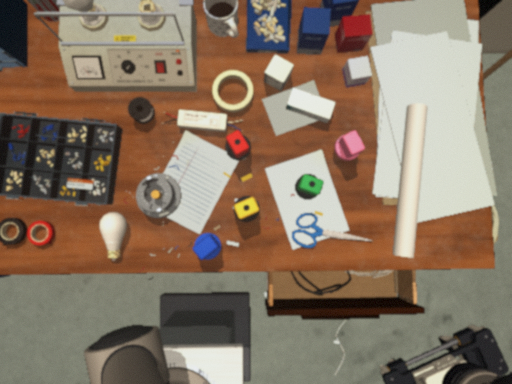

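The top view shows lamp shapes at red (237,144), yellow (246,208), green (309,186), blue (207,246) and pink (349,145). The grey foot is at (158,196). The red one at (237,144) fits: it is the only lamp-shaped part in red, while the red carton (353,32) and the red tape ring (40,233) are other shapes. I'll confirm this in an enlarged crop.

```bash
python3 - <<'E'
import cv2
im=cv2.imread("pics/top0.png")
c=im[118:230,125:275]  # x0=125,y0=118
cv2.imwrite("pics/crop0.png",cv2.resize(c,None,fx=5.3333,fy=5.3333,interpolation=cv2.INTER_CUBIC))
E
```

```text
(no output)
```

View pics/crop0.png

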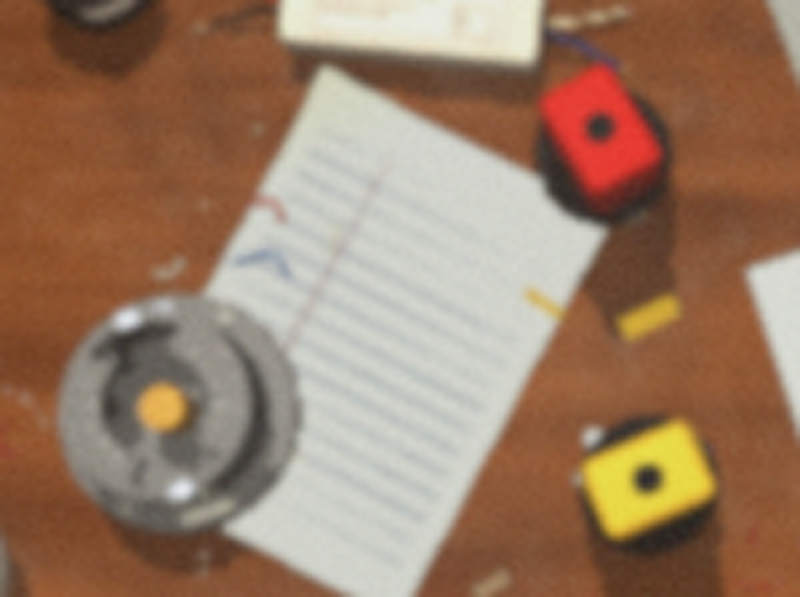

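The crop confirms the red lamp, with its top dot at crop (599,126) and its long axis running from (573,83) to (630,169). The foot's white slot marks are at crop (128,320) and (180,490). Next I'll work out the poses.

```bash
cat >h.py <<'E'
from plant import bot
import numpy as np
def world(n,u,v,z):
    p=bot.camera_params(n);f=192/np.tan(np.radians(p["fovy"])/2);T=p["camera_from_world"];R,t=T[:3,:3],T[:3,3]
    d=R.T@np.array([(u-p["cx"])/f,(v-p["cy"])/f,1]);c=-R.T@t
    return c+d*(z-c[2])/d[2]
def pix(n,X):
    p=bot.camera_params(n);f=192/np.tan(np.radians(p["fovy"])/2);q=p["camera_from_world"]@np.append(X,1)
    return np.array([p["cx"]+f*q[0]/q[2],p["cy"]+f*q[1]/q[2]])
def ang(a,b): return np.arctan2(*(b-a)[[1,0]])
E
python3 - <<'E'
from h import *
C=lambda u,v,z: world("top",125-.5+(u+.5)/5.3333,118-.5+(v+.5)/5.3333,z)
cs=[C(541,100,92),C(605,65,92),C(662,148,92),C(598,190,92)]
print("red dot",C(599,126,92),"corner mean",np.mean(cs,0))
print([np.linalg.norm(cs[i]-cs[(i+1)%4]) for i in range(4)])
print("axis",ang(cs[0],cs[3]),ang(cs[1],cs[2]))
a,b=C(128,320,54),C(180,490,54);print("sock",(a+b)/2,ang(b,a),np.linalg.norm(a-b))
a,b=C(62,405,54),C(257,405,54);print("collar",a,b,C(161,407,54),C(161,407,30))
o=bot.get_obs();print(o["tool_pos"],o["tcp_rot"])
E
```

```text
red dot [ 626.342954   -152.51438313   92.        ] corner mean [ 626.48172886 -153.5660228    92.        ]
[np.float64(30.945715579725494), np.float64(43.005535996812824), np.float64(32.410347699971034), np.float64(45.42842365398968)]
axis -2.5900899682154557 -2.5554235133392957
sock [513.2432259   42.09223744  54.        ] 0.3045444796274601 77.73687391164566
collar [513.49681765  81.71622972  54.        ] [512.6936598   -2.42732553  54.        ] [512.21948357  39.02249336  54.        ] [514.23376422  44.56450588  30.        ]
[ 199.44823369 -485.28321722  243.12145799] [-3.14024501e+00 -2.10394960e-04  3.89799570e-01]
```

```bash
python3 -m pendant '[[[0.9,0.7,0],[0,0,0.15],1],[[0.9,0.7,0],[0,0,0.15],1],[[0.9,0.7,0],[0,0,0.15],1],[[0.9,0.7,0],[0,0,0.15],1],[[0.9,0.7,0],[0,0,0.15],1],[[0.9,0.7,0],[0,0,0.15],1],[[0.9,0.7,0],[0,0,0.15],1],[[0.9,0.7,0],[0,0,0.15],1],[[0.9,0.7,0],[0,0,0.15],1],[[0.9,0.7,0],[0,0,0.15],1]]'
```

```text
time: 0.93
tool_pos: [470.5, -274.2, 243.4]
tcp_rot: [-3.141, 0.0, 0.571]
contact_force: [1.3, -0.6, -0.6]
grip_width: 91.9
finger_force: 0.0
```

```bash
python3 -m pendant '[[[0.87,0.67,-0.5],[0,0,0],1],[[0.87,0.67,-0.5],[0,0,0],1],[[0.87,0.67,-0.5],[0,0,0],1],[[0.87,0.67,-0.5],[0,0,0],1],[[0.87,0.67,-0.5],[0,0,0],1],[[0.87,0.67,-0.5],[0,0,0],1],[[0,0,0],[0,0,0],1],[[0,0,0],[0,0,0],1],[[0,0,0],[0,0,0],1],[[0,0,0],[0,0,0],1]]' 
python3 - <<'E'
from h import *
import cv2
print(bot.get_obs()["joint_positions"])
im=bot.capture("scene");a=cv2.resize(im[80:300,180:470],(725,550),interpolation=cv2.INTER_CUBIC)
cv2.imwrite("pics/s1.png",a)
for P in ([626.4,-153,92],[513,41,54]): print(pix("scene",P))
E
```

```text
time: 1.77
tool_pos: [625.7, -155.9, 154.3]
tcp_rot: [3.141, -0.0, 0.569]
contact_force: [-0.6, -1.1, 0.2]
grip_width: 91.9
finger_force: 0.0
[-3.62727977e-01  6.34696734e-01  1.28987378e+00 -3.64209485e-04
  1.21643105e+00  6.39335922e-01]
[277.36049543 177.74265408]
[198.52559196 178.38449591]
```

View pics/s1.png

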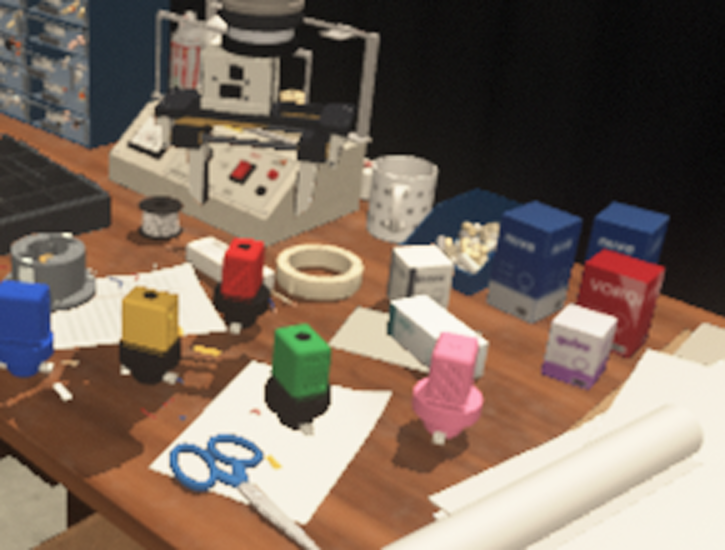

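The scene crop shows the red lamp's top dot at crop (243,243), where it was predicted. The foot's collar centre is at about (47,245), which also agrees, and the fingers have clear space. Going down.

```bash
python3 -m pendant '[[[0.02,0.1,-0.6],[0,0,0],1],[[0,0,-0.6],[0,0,0],1],[[0,0,-0.6],[0,0,0],1],[[0,0,-0.6],[0,0,0],1],[[0,0,-0.6],[0,0,0],1],[[0,0,0],[0,0,0],1],[[0,0,0],[0,0,0],-1],[[0,0,0],[0,0,0],-1],[[0,0,0],[0,0,0],-1],[[0,0,0],[0,0,0],-1]]' ; python3 -m pendant '[[[0,0,0],[0,0,0],-1],[[0,0,0],[0,0,0],-1],[[0,0,0],[0,0,0],-1],[[0,0,0],[0,0,0],-1],[[0,0,0.3],[0,0,0],-1],[[0,0,0.5],[0,0,0],-1],[[0,0,0.7],[0,0,0],-1],[[0,0,0.7],[0,0,0],-1],[[0,0,0.7],[0,0,0],-1],[[0,0,0.5],[0,0,0],-1]]'
```

```text
time: 2.65
tool_pos: [627.4, -152.4, 65.3]
tcp_rot: [3.139, -0.002, 0.57]
contact_force: [1.8, 0.4, 1.1]
grip_width: 69.7
finger_force: 0.0
time: 3.48
tool_pos: [627.1, -152.1, 168.2]
tcp_rot: [3.14, -0.001, 0.57]
contact_force: [-0.8, 0.2, -2.2]
grip_width: 36.1
finger_force: 29.9
```

```bash
python3 -m pendant '[[[-0.24,0.4,0],[0,0,-0.276],-1],[[-0.475,0.804,0],[0,0,-0.276],-1],[[-0.475,0.804,0],[0,0,-0.276],-1],[[-0.475,0.804,0],[0,0,-0.276],-1],[[-0.475,0.804,0],[0,0,-0.276],-1],[[-0.475,0.804,0],[0,0,-0.276],-1],[[-0.475,0.804,0],[0,0,-0.276],-1],[[-0.475,0.804,0],[0,0,-0.276],-1],[[-0.24,0.4,0],[0,0,0],-1],[[0,0,0],[0,0,0],-1]]'
python3 - <<'E'
from h import *
import cv2
o=bot.get_obs();print(o["joint_positions"],o["tool_pos"])
im=bot.capture("scene")
cv2.imwrite("pics/s2.png",cv2.resize(im[80:230,130:330],(800,600),interpolation=cv2.INTER_CUBIC))
t=np.array(o["tool_pos"]);x=np.array([np.cos(.305),np.sin(.305),0]);y=np.array([-x[1],x[0],0])
f=lambda P:np.round((pix("scene",P)-[130,80])*4).tolist()
print("held centre underside",f(t-[0,0,64]),"lugs",[f(t-[0,0,58]+s*29*x) for s in(1,-1)],"skirt bottom",[f(t+[0,0,22-64]+s*31*np.array([.67,-.74,0])) for s in (1,-1)])
S=np.array([513,41,54.]);print("sock",f(S),"slots",[f(S+s*36*x) for s in(1,-1)],"marks",[f(S+s*39*x) for s in(1,-1)])
E
```

```text
time: 4.32
tool_pos: [511.0, 43.0, 166.2]
tcp_rot: [-3.141, 0.001, 0.308]
contact_force: [-0.5, -0.1, -1.9]
grip_width: 36.1
finger_force: 29.9
[-6.57834117e-02  3.97951469e-01  1.67111556e+00  4.70452186e-04
  1.07346032e+00  1.19641248e+00] [511.04207024  43.02369367 166.20340533]
held centre underside [268.0, 330.0] lugs [[292.0, 308.0], [242.0, 336.0]] skirt bottom [[312.0, 303.0], [222.0, 297.0]]
sock [274.0, 394.0] slots [[304.0, 376.0], [243.0, 412.0]] marks [[306.0, 374.0], [240.0, 414.0]]
```

View pics/s2.png

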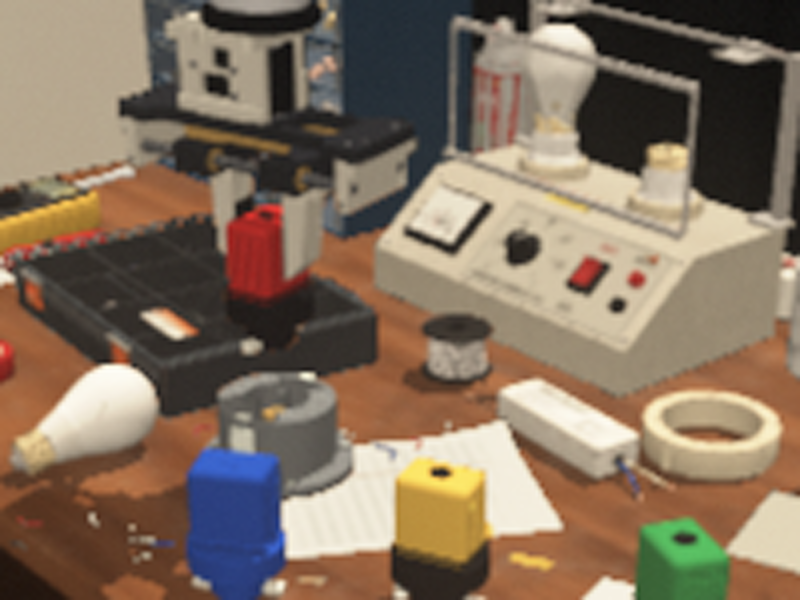

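The lamp is held upright above the foot. The collar is centred at about crop (277,393), with white marks at (243,435) and (298,375), as predicted. The near lug shows at (252,346), while I predicted (242,336), so I'll check it enlarged with the model drawn over it.

```bash
python3 - <<'E'
from h import *
import cv2
o=bot.get_obs();t=np.array(o["tool_pos"]);print(t)
out=[]
for n,(u0,v0,w,h) in {"scene":(175,120,55,75),"top":(115,150,80,75)}.items():
    im=bot.capture(n);k=7.9 if n=="scene" else 4.4
    k=8 if n=="scene" else 4.5
    c=cv2.resize(im[v0:v0+h,u0:u0+w],None,fx=k,fy=k,interpolation=cv2.INTER_CUBIC)
    f=lambda P:tuple(int(v) for v in ((pix(n,P)-[u0,v0]+.5)*k))
    x=np.array([np.cos(.308),np.sin(.308),0]);y=np.array([-x[1],x[0],0]);b=t-[0,0,65.3]
    def box(l,wd,z,col): cv2.polylines(c,[np.array([f(b+[0,0,z]+sx*l/2*x+sy*wd/2*y) for sx,sy in((1,1),(1,-1),(-1,-1),(-1,1))])],True,col,1)
    def circ(p,d,z,col): cv2.polylines(c,[np.array([f(p+[d/2*np.cos(a),d/2*np.sin(a),z]) for a in np.linspace(0,6.28,40)])],True,col,1)
    box(50,36,92,(255,255,0));box(58,10,3,(0,255,0));box(58,10,9,(0,255,0));circ(b,62,22,(255,0,255))
    S=np.array([513,41,0.]);circ(S,84,54,(0,255,255));circ(S,47,54,(0,255,255));
    for s in(1,-1):cv2.circle(c,f(S+s*39*x+[0,0,54]),3,(0,0,255),1)
    out.append(cv2.resize(c,(int(c.shape[1]*580/c.shape[0]),580)) if n=="scene" else c)
H=max(i.shape[0] for i in out);out=[cv2.copyMakeBorder(i,0,H-i.shape[0],0,0,0) for i in out]
r=np.hstack(out);print(r.shape);cv2.imwrite("pics/ov.png",r[:, :800])
E
```

```text
[512.3411106   41.61713536 166.29673168]
(580, 785, 3)
```

View pics/ov.png

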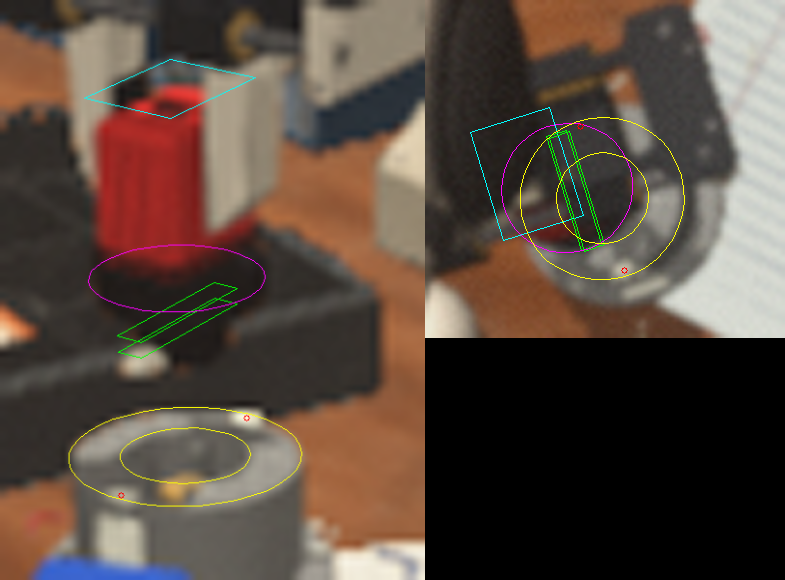

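```bash
python3 - <<'E'
from h import *
o=bot.get_obs();t=np.array(o["tool_pos"]);print(t,o["joint_positions"],o["contact_force"])
x=np.array([np.cos(.308),np.sin(.308),0]);y=np.array([-x[1],x[0],0])
k=580/75
f=lambda P:np.round((pix("scene",P)-[175,120]+.5)*k).tolist()
for d in (18,28):
  for s in (-9.5,9.5): print(d,s,f(t+[0,0,-17]-d*y+s*x))
b=t-[0,0,65.3]
print("dot",f(b+[0,0,92]),"nearcorner",f(b+[0,0,92]-25*x-18*y))
im=bot.capture("scene")
import cv2
c=cv2.resize(im[120:200,175:235],(600,800)[::1] if 0 else (450,600),interpolation=cv2.INTER_CUBIC)
g=cv2.convertScaleAbs(c,alpha=2.2,beta=10);cv2.imwrite("pics/g.png",g)
E
```

```text
[513.41467439  40.14166055 166.13391201] [-7.05487979e-02  4.00522684e-01  1.66714324e+00 -6.33106298e-04
  1.07257259e+00  1.19511295e+00] [ 0.65125858 -1.19849449 -1.34279006]
18 -9.5 [207.0, 227.0]
18 9.5 [238.0, 211.0]
28 -9.5 [231.0, 233.0]
28 9.5 [262.0, 216.0]
dot [176.0, 89.0] nearcorner [176.0, 119.0]
```

View pics/g.png

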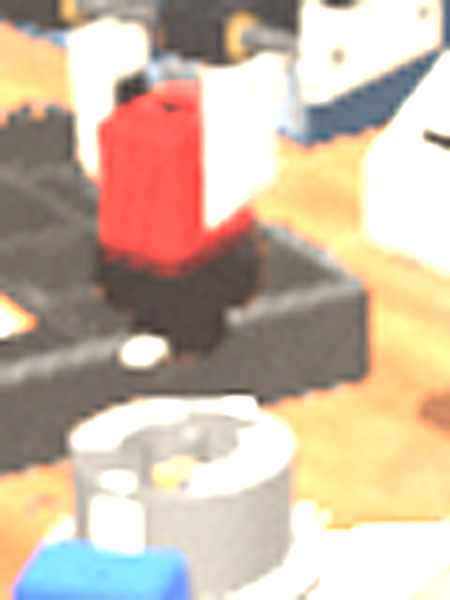

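The overlay shows the foot's marks (247,418) and (122,497) right on the model. The lamp is upright, sits about 7 mm lower in the grip than planned, and its lug is in line with the slot. I'll lower it carefully and watch the force.

```bash
python3 -m pendant '[[[0.02,0.03,-0.4],[0,0,0],-1],[[0,0,-0.4],[0,0,0],-1],[[0,0,-0.3],[0,0,0],-1],[[0,0,-0.15],[0,0,0],-1],[[0,0,-0.15],[0,0,0],-1],[[0,0,-0.1],[0,0,0],-1],[[0,0,-0.1],[0,0,0],-1],[[0,0,-0.1],[0,0,0],-1],[[0,0,0],[0,0,0],-1],[[0,0,0],[0,0,0],-1]]'
```

```text
time: 5.35
tool_pos: [513.2, 41.7, 114.8]
tcp_rot: [3.141, -0.0, 0.305]
contact_force: [0.9, -0.4, -1.8]
grip_width: 35.9
finger_force: 29.9
```

```bash
python3 -m pendant '[[[0,0,-0.05],[0,0,0],-1],[[0,0,-0.05],[0,0,0],-1],[[0,0,-0.05],[0,0,0],-1],[[0,0,-0.05],[0,0,0],-1],[[0,0,0],[0,0,0],-1],[[0,0,0],[0,0,0],-1],[[0,0,0],[0,0,0],-1],[[0,0,0],[0,0,0],-1],[[0,0,0],[0,0,0],-1],[[0,0,0],[0,0,0],-1]]'
```

```text
time: 6.18
tool_pos: [513.4, 41.7, 108.9]
tcp_rot: [3.141, -0.001, 0.305]
contact_force: [0.7, 1.6, 2.2]
grip_width: 35.7
finger_force: 29.9
```

```bash
python3 -m pendant '[[[0,0,-0.05],[0,0,0],-1],[[0,0,-0.05],[0,0,0],-1],[[0,0,-0.05],[0,0,0],-1],[[0,0,0],[0,0,0],-1],[[0,0,0],[0,0,0],-1],[[0,0,0],[0,0,0],-1],[[0,0,0],[0,0,0],-1],[[0,0,0],[0,0,0],-1],[[0,0,0],[0,0,0],-1],[[0,0,0],[0,0,0],-1]]'
python3 -m pendant '[[[0,0,-0.05],[0,0,0],-1],[[0,0,-0.05],[0,0,0],-1],[[0,0,0],[0,0,0],-1],[[0,0,0],[0,0,0],-1],[[0,0,0],[0,0,0],-1],[[0,0,0],[0,0,0],-1],[[0,0,0],[0,0,0],-1],[[0,0,0],[0,0,0],-1],[[0,0,0],[0,0,0],-1],[[0,0,0],[0,0,0],-1]]'
```

```text
time: 7.02
tool_pos: [513.3, 41.7, 104.3]
tcp_rot: [3.141, -0.0, 0.305]
contact_force: [0.3, 1.1, 3.8]
grip_width: 36.1
finger_force: 29.9
time: 7.85
tool_pos: [513.6, 41.8, 103.2]
tcp_rot: [3.141, -0.002, 0.305]
contact_force: [-3.8, 0.7, 20.1]
grip_width: 35.8
finger_force: 29.9
```

```bash
python3 -m pendant '[[[0,0,0.02],[0,0,-0.5],-1],[[0,0,0],[0,0,-0.7],-1],[[0,0,0],[0,0,-0.7],-1],[[0,0,0],[0,0,-0.7],-1],[[0,0,0],[0,0,-0.7],-1],[[0,0,0],[0,0,-0.7],-1],[[0,0,0],[0,0,-0.7],-1],[[0,0,0],[0,0,-0.7],-1],[[0,0,0],[0,0,-0.7],-1],[[0,0,0],[0,0,-0.7],-1]]'
```

```text
time: 8.68
tool_pos: [513.7, 41.4, 103.2]
tcp_rot: [-3.141, -0.002, -0.515]
contact_force: [0.4, -1.0, 15.1]
grip_width: 36.0
finger_force: 29.9
```

```bash
python3 -m pendant '[[[0,0,0],[0,0,-0.7],-1],[[0,0,0],[0,0,-0.7],-1],[[0,0,0],[0,0,-0.7],-1],[[0,0,0],[0,0,-0.7],-1],[[0,0,0],[0,0,-0.7],-1],[[0,0,0],[0,0,-0.7],-1],[[0,0,0],[0,0,-0.7],-1],[[0,0,0],[0,0,-0.7],-1],[[0,0,0],[0,0,-0.7],-1],[[0,0,0],[0,0,0],-1]]'; python3 -c "
from plant import bot
o=bot.get_obs();print(o['moment'],o['joint_positions'])"
```

```text
time: 9.52
tool_pos: [513.7, 41.5, 103.2]
tcp_rot: [-3.14, -0.001, -1.272]
contact_force: [-1.7, -1.2, 15.7]
grip_width: 36.1
finger_force: 29.9
[ 0.03401126  0.41725374 -0.10247878] [-6.79966745e-02  4.83260744e-01  1.73800034e+00 -5.85278631e-04
  9.18603292e-01  2.77465418e+00]
```

```bash
python3 -m pendant '[[[0,0,0.03],[0,0,0],-1],[[0,0,0.03],[0,0,0],-1],[[0,0,0],[0,0,0],1],[[0,0,0],[0,0,0],1],[[0,0,0],[0,0,0],1],[[0,0,0],[0,0,0],1],[[0,0,0],[0,0,0],1],[[0,0,0],[0,0,0],1],[[0,0,0],[0,0,0],1],[[0,0,0],[0,0,0],1]]'; python3 -m pendant '[[[0,0,0.2],[0,0,0],1],[[0,0,0.4],[0,0,0],1],[[0,0,0.8],[0,0,0],1],[[0,0,0.8],[0,0,0],1],[[0,0,0.8],[0,0,0],1],[[0,0,0.8],[0,0,0],1],[[-0.5,0,0.5],[0,0,0],1],[[-0.5,0,0],[0,0,0],1],[[-0.5,0,0],[0,0,0],1],[[0,0,0],[0,0,0],1]]'
python3 - <<'E'
from h import *
import cv2
out=[]
for n,(u0,v0,w,h) in {"scene":(170,140,60,75),"top":(125,158,90,75)}.items():
    im=bot.capture(n);c=cv2.resize(im[v0:v0+h,u0:u0+w],None,fx=5.3,fy=5.3,interpolation=cv2.INTER_CUBIC)
    f=lambda P:tuple(int(v) for v in ((pix(n,P)-[u0,v0]+.5)*5.3))
    for z,col in((127,(0,255,0)),(133,(255,255,0))):cv2.circle(c,f([513,41.5,z]),3,col,1);print(n,f([513,41.5,z]))
    out.append(c)
cv2.imwrite("pics/end.png",np.hstack(out))
E
```

```text
time: 10.35
tool_pos: [513.1, 41.7, 103.6]
tcp_rot: [3.141, 0.0, -1.267]
contact_force: [0.6, 0.1, 0.3]
grip_width: 84.6
finger_force: 0.0
time: 11.18
tool_pos: [466.1, 41.9, 233.5]
tcp_rot: [3.141, 0.0, -1.267]
contact_force: [-0.6, 0.3, 0.2]
grip_width: 92.0
finger_force: 0.0
scene (148, 77)
scene (148, 66)
top (112, 176)
top (108, 174)
```

View pics/end.png

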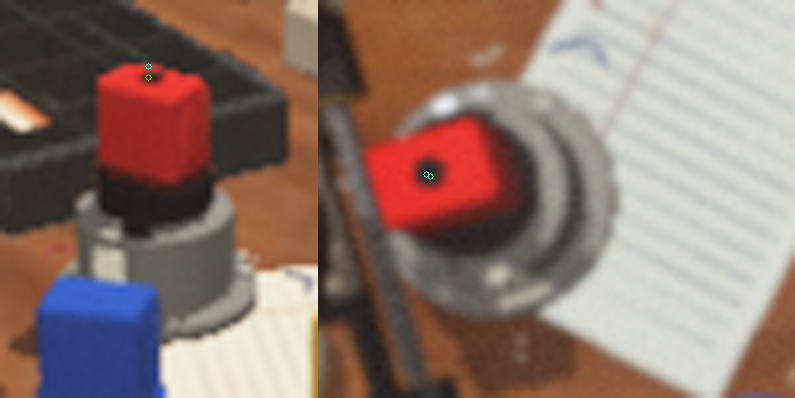

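The final view shows the red lamp's dot at (150,77). That matches the locked height, predicted at (148,77), and not the popped-up one at (148,66). Its long axis now lies square to the white slot marks, and the gripper is clear, so I'm handing in.

```bash
python3 -c "
from plant import bot
print(bot.close_job())"
```

```text
the job is handed in; nothing more can be done
None
```

The red lamp is seated in the grey foot, pushed home, turned a quarter turn clockwise, locked at its 47 mm height and let go; I handed the job in at about 11 s, and the yellow and green lamps were not touched.

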